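# Sweep the board markers into the desk tray

### The arm

A 6-joint arm with a two-finger parallel gripper is mounted at the origin on the work surface. World frame = base frame: x ahead of the robot, y to its left, z up, the work surface at z = 0. Lengths are in m, angles in degrees, forces in N, time in s.
With the tool pointing down it reaches from about 0.35 to 0.875 m from the base axis. Payload 4.2 kg.
Tool frame: the origin (TCP) lies at the very end of the fingers, on their centre line; the grasp point (between the pads) lies 19 mm behind it; z points along the fingers, x is the direction in which the jaws open and shut, and the axes are right-handed (so a half turn about z gives the same grasp; the last joint's range is limited). The gripper opens to 87 mm and grips with 3 to 60 N. Pads are 19 mm wide; open, the fingers measure 117 mm over their backs; the gripper's body (75 mm by 190 mm) begins 51 mm behind the grasp point.
Start: joints at [-49.125, 22.042, 0.453, 0, -68.411, -14.817], TCP at [0.275, -0.561, 0.223] pointing down, gripper open.
Joint ranges: [-179.83, 179.83], [-69.29, 118.12], [-61.27, 80.66], [-181.25, 117.63], [-171.15, -9.14], [-177.46, 177.46]. Speed limits (degrees/s): [159.86, 159.86, 180, 180, 180, 180].

### API

Orientations are given as a 3x3 rotation matrix whose columns are the frame's x, y, z axes.
In Python, from station import sense, capture, finish_job gives the robot as it stands.
- The arm moves only by the shell command python3 -m crank 'ROWS' [OPENING]. ROWS is JSON, a list of rows, each a list of 4 numbers: the shift along the tool's x, y, z in m, then the turn about the tool's z in rad. A call has 1 to 5 rows; each row shifts and turns the commanded pose from where the row before left it, along the tool's axes as they then stand; what a row does not reach is not made up. A row lasts 1/12 s, in which the tool goes at most 41.7 mm and 7.16 degrees, less where a joint would pass 70% of its speed; a pose out of reach is approached as far as the arm can. A call with a gripper value outside its range is refused whole. OPENING is the finger opening in m, from 0 to 0.087, set as the call begins (- or left out, the last holds). The fingers move at their own pace and stop on an object; the grip force is fixed at half the most. Time passes only in rows, so rows that do not move let the fingers close. It gives the time, the measured TCP pose, the force and the opening at its end, in the units of the state.
- sense(): the state, without advancing time (a new reading comes with each control period).
- capture(name): name is "scene" or "top"; returns a dict with "pixels" (384x512x3 uint8, red, green, blue), "depth" (384x512 float32, m along the optical axis (not along the pixel's ray), 0 where there is no reading), "fx", "fy", "cx", "cy" (pixels), "world_from_camera" (4x4, takes a point from camera to world coordinates). Camera axes: x right, y down, z forward; pixel columns grow to the right and rows downward; lengths in m; the calibration is good to about 2 mm. A picture is of the moment at which its call begins.
- finish_job(): hands the job in, once; it reports no verdict.
The state is a dict: "time_s": time; "joints": joint angles; "joint_velocities": joint speeds; "effort": joint torques, N m; "tcp_pos": TCP position; "ee_rot": TCP orientation; "wrist_force": force on the tool from outside, world axes, zero at the start; "moment": the same for the moment, N m; "gripper_width": opening from 0.0 (shut) to 1.0 (fully open).
Only numpy, scipy, OpenCV 4.12 (cv2) and the standard library are available. Lean on these libraries where they do the work, as an engineer would, in place of code of your own. Each camera call takes 0.05 s, during which the arm holds its last target.

### The job

Clear the log sheet: sweep the three orange markers across the desk with the fingertips into the open front of the low black tray, until each lies flat and wholly inside it. Only push them along the desk - never pick up or lift one - and leave the blue marker, the stamp, the stapler and the telephone where they stand.

Things in the scene. Friction and masses are not known exactly. Their poses are not given: they have to be found in the camera images.
- marker_a: orange plastic round board marker with a small white spot on top: a plain disc 36 mm in diameter, 12 mm thick, about 30 g, lying flat on the log sheet (a sheet printed with lines, level with the desk). Slides freely on the desk when pushed at its side. Origin at the centre of its underside; z up.
- marker_b: orange plastic round board marker with a small white spot on top: a plain disc 36 mm in diameter, 12 mm thick, about 30 g, lying flat on the log sheet (a sheet printed with lines, level with the desk). Slides freely on the desk when pushed at its side. Origin at the centre of its underside; z up.
- marker_c: orange plastic round board marker with a small white spot on top: a plain disc 36 mm in diameter, 12 mm thick, about 30 g, lying flat on the log sheet (a sheet printed with lines, level with the desk). Slides freely on the desk when pushed at its side. Origin at the centre of its underside; z up.
- tray: low tray fixed to the desk: black walls 6 mm thick and 30 mm high on three sides; its floor (grey inlay) is level with the desk and there is no lip or wall at the open front. Inside 200 mm wide (along its x) and 110 mm deep (along its y). Origin at the centre of its floor; its +y points from the open front to the back wall, z up. It stands to the robot's left, its open front towards the markers.
- tray_mouth (a point): the middle of the tray's open front at floor level: 55 mm from the tray's origin along its -y; it has the tray's axes. A marker is inside when it is wholly past this line.
- marker_blue: blue marker of the same shape and size as the orange ones, on the desk beyond the sheet; to be left alone. Origin at the centre of its underside.
- stamp: hand stamp standing upright, black round foot 38 mm in diameter, wooden grip, 62 mm tall; to be left alone. Origin at the centre of its underside.
- stapler: blue and black stapler, 36 mm wide (x), 135 mm long (y), 48 mm tall, on the desk between the robot and the sheet; to be left alone. Origin at the centre of its underside.
- phone: white desk telephone with its handset resting on it, 200 mm (x) by 160 mm (y), 62 mm tall, to the right of the sheet; to be left alone. Origin at the centre of its underside.

How it is judged (in metres and radians):
At the end, for the whole second after the job is handed in: All three orange markers lie flat (within 0.15 rad) and still on the tray's floor, between its walls and past its open front (centre at least 16 mm past it); blue marker, stamp, stapler and telephone within 12 mm of where they stood, the stamp upright (y of marker_a in the frame of tray between -0.039 and 0.055 m and x of marker_a in the frame of tray between -0.1 and 0.1 m and height (world z) of each of marker_a, marker_b, marker_c below 0.006 m and angle between each of marker_a, marker_b, marker_c's own z axis and vertical below 0.15 rad and linear speed of each of marker_a, marker_b, marker_c below 0.02 m/s and y of marker_b in the frame of tray between -0.039 and 0.055 m and x of marker_b in the frame of tray between -0.1 and 0.1 m and y of marker_c in the frame of tray between -0.039 and 0.055 m and x of marker_c in the frame of tray between -0.1 and 0.1 m and distance of each of marker_blue, stamp, stapler, phone from where it was at the start of the episode below 0.012 m and angle between stamp's own z axis and vertical below 0.2 rad); the robot touches nothing.
It fails at once if an orange marker is lifted off the desk (its underside's centre more than 25 mm up) (height (world z) of any of marker_a, marker_b, marker_c above 0.025 m).
It fails at once if the blue marker is shifted by more than 12 mm, lifted or tipped over (distance of marker_blue from where it was at the start of the episode above 0.012 m or angle between marker_blue's own z axis and vertical above 0.5 rad).
It fails at once if the stamp is shifted by more than 12 mm, lifted or tipped over (distance of stamp from where it was at the start of the episode above 0.012 m or angle between stamp's own z axis and vertical above 0.5 rad).
It fails at once if the stapler is shifted by more than 12 mm, lifted or tipped over (distance of stapler from where it was at the start of the episode above 0.012 m or angle between stapler's own z axis and vertical above 0.5 rad).
It fails at once if the telephone is shifted by more than 12 mm, lifted or tipped over (distance of phone from where it was at the start of the episode above 0.012 m or angle between phone's own z axis and vertical above 0.5 rad).
It also fails if it takes over 64 s, if anything falls off the work surface, if the arm or the gripper's body presses on something with over 40 N, if the wrist force passes 120 N, or if a joint passes its speed limit or range.

## Working session

There is one attempt and no reset: what is moved stays moved. The work goes in short steps, Python scripts to look and compute and a shell command to move; the robot and the scene stay as the last step left them, time stands still between calls to the robot, and variables do not carry over. Pictures are saved under pics/ and viewed, and the job is handed in when it is done.

```bash
mkdir -p pics; ls; python3 - <<'E'
from station import sense,capture
import cv2
s=sense(); print(s['time_s'],s['tcp_pos'],s['ee_rot'],s['gripper_width'])
for n in('scene','top'):
    c=capture(n); cv2.imwrite(f'pics/{n}0.png',c['pixels'][...,::-1]); print(n,c['fx'],c['cx'],c['cy'],c['world_from_camera'])
E
```

```text
pics
0.0 [ 0.27430048 -0.56090661  0.22144461] [[-4.39121757e-01  8.98426939e-01 -1.05706108e-03]
 [ 8.98424846e-01  4.39123019e-01  1.94182083e-03]
 [ 2.20876400e-03 -9.69941675e-05 -9.99997556e-01]] 0.9964199524792889
scene 350.2148523740716 258.9305482925509 194.3849368844178 [[ 0.08596884  0.8238583  -0.56023822  1.03713007]
 [ 0.99621012 -0.06362173  0.05931002 -0.11994571]
 [ 0.01321973 -0.5632138  -0.82620546  0.71481709]
 [ 0.          0.          0.          1.        ]]
top 352.2028227102112 254.75536215331934 194.55423121840695 [[ 0.01582728 -0.99149403  0.12918623  0.45287747]
 [-0.99987144 -0.01536265  0.00459231 -0.07715589]
 [-0.00256861 -0.12924231 -0.99160972  1.06899852]
 [ 0.          0.          0.          1.        ]]
```

View pics/top0.png

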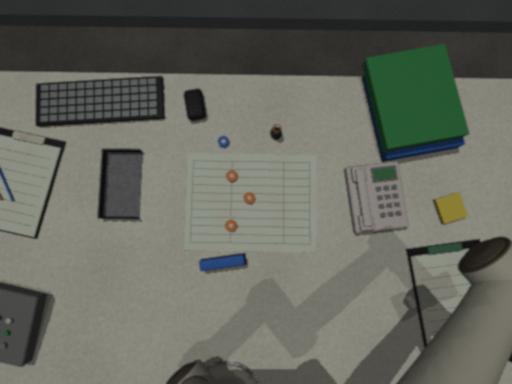

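View pics/scene0.png

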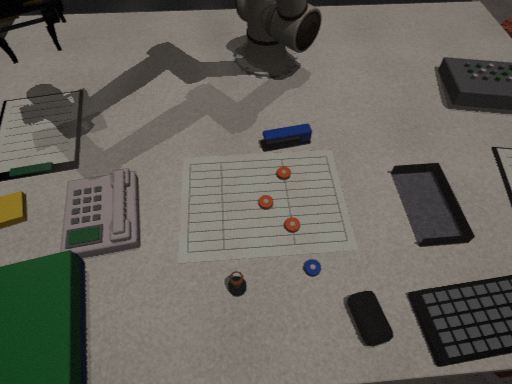

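The top view shows the orange markers near (232,176), (249,198) and (231,226). The tray spans about (100–142, 150–220) with its open front facing right. Blue is at (223,142), the stamp at (277,132), the stapler at (223,262) and the phone at (377,198). Next I'll measure them.

```bash
cat > h.py <<'E'
import numpy as np, cv2
from station import sense,capture
def ray(c,uv,z):
    T=c['world_from_camera']; d=np.array([(uv[0]-c['cx'])/c['fx'],(uv[1]-c['cy'])/c['fy'],1.])
    w=T[:3,:3]@d; t=(z-T[2,3])/w[2]; return T[:3,3]+t*w
def blobs(c,lo,hi,z,amin=15):
    h=cv2.cvtColor(c['pixels'],cv2.COLOR_RGB2HSV); m=cv2.inRange(h,lo,hi)
    n,l,st,ce=cv2.connectedComponentsWithStats(cv2.morphologyEx(m,cv2.MORPH_CLOSE,np.ones((3,3))))
    return [(np.round(ce[i],1),st[i,4],np.round(ray(c,ce[i],z)[:2],4)) for i in range(1,n) if st[i,4]>=amin]
OR=((3,110,80),(15,255,255)); BL=((105,120,50),(125,255,255))
def markers(names=('top','scene')):
    for n in names:
        c=capture(n)
        for b in blobs(c,*OR,.011): print(n,'orange',*b)
    return c
E
python3 - <<'E'
from h import *
for n in('top','scene'):
    c=capture(n)
    for b in blobs(c,*OR,.011): print(n,'or',*b)
    for b in blobs(c,*BL,.011): print(n,'blue',*b)
    # dark stuff
    g=cv2.cvtColor(c['pixels'],cv2.COLOR_RGB2GRAY); m=(g<60).astype('uint8')
    k,l,st,ce=cv2.connectedComponentsWithStats(m)
    for i in range(1,k):
        if 40<st[i,4]<9000:
            x,y,w,h,a=st[i]; print(n,'dark',st[i],np.round(ray(c,(x,y),.03)[:2],3),np.round(ray(c,(x+w,y+h),.03)[:2],3))
    cr={'top':(80,130,240,150),'scene':(380,150,100,110)}[n]
    x,y,w,h=cr; im=c['pixels'][y:y+h,x:x+w,::-1]
    cv2.imwrite(f'pics/crop_{n}.png',cv2.resize(im,None,fx=3.3 if n=='top' else 5,fy=3.3 if n=='top' else 5,interpolation=cv2.INTER_CUBIC))
E
```

```text
top or [231.5 175.6] 76 [ 6.48e-01 -4.00e-04]
top or [249.1 197.7] 78 [ 0.5808 -0.0553]
top or [230.6 225.2] 79 [ 0.497  -0.0012]
top blue [223.2 141.5] 52 [0.7545 0.0278]
top blue [423.2 148.8] 614 [ 0.7408 -0.5883]
top blue [  2.3 176.7] 23 [0.6336 0.6998]
top blue [222.2 262.1] 459 [0.388  0.0209]
top dark [  36   77  129   50 2020] [0.947 0.615] [0.792 0.205]
top dark [184  89  22  33 548] [0.915 0.152] [0.81 0.08]
top dark [  0 128  13   8  75] [0.781 0.709] [0.757 0.667]
top dark [271 128  11  12 102] [ 0.794 -0.119] [ 0.757 -0.152]
top dark [ 34 138  31 100 349] [0.751 0.602] [0.451 0.482]
top dark [ 98 149  45  70 777] [0.72  0.405] [0.51  0.256]
top dark [ 455  237   56   61 1261] [ 0.472 -0.66 ] [ 0.301 -0.81 ]
top dark [398 247  67 137 840] [ 0.441 -0.492] [ 0.067 -0.664]
top dark [202 254  45  11 110] [0.411 0.079] [ 0.382 -0.053]
top dark [  0 283  48  82 984] [0.319 0.659] [0.098 0.499]
top dark [182 359  63  25 791] [0.12  0.124] [ 0.057 -0.054]
top dark [167 361  31  23 238] [0.114 0.166] [0.055 0.077]
scene or [509.5  19.5] 15 [-0.1593  0.9368]
scene or [507.4  27.8]
[... 583 characters left out ...]
e dark [260 124  52  27 980] [ 0.34  -0.048] [0.448 0.078]
scene dark [492 147  20  58 255] [0.469 0.555] [0.648 0.518]
scene dark [ 391  163   84   84 2140] [0.503 0.272] [0.746 0.384]
scene dark [  0 193  27  35 209] [ 0.522 -0.676] [ 0.623 -0.587]
scene dark [416 192  19  15  86] [0.595 0.305] [0.64  0.335]
scene dark [ 66 225  37  24 577] [ 0.622 -0.504] [ 0.687 -0.413]
scene dark [303 260  18  17 188] [0.746 0.007] [0.786 0.038]
scene dark [227 275  19  21 313] [ 0.766 -0.153] [ 0.813 -0.117]
scene dark [ 407  275  105   92 4372] [0.796 0.216] [0.98  0.348]
scene dark [ 345  291   48   55 1741] [0.819 0.081] [0.927 0.146]
scene dark [ 367  369  145   15 1112] [0.961 0.088] [1.005 0.335]
```

View pics/crop_top.png

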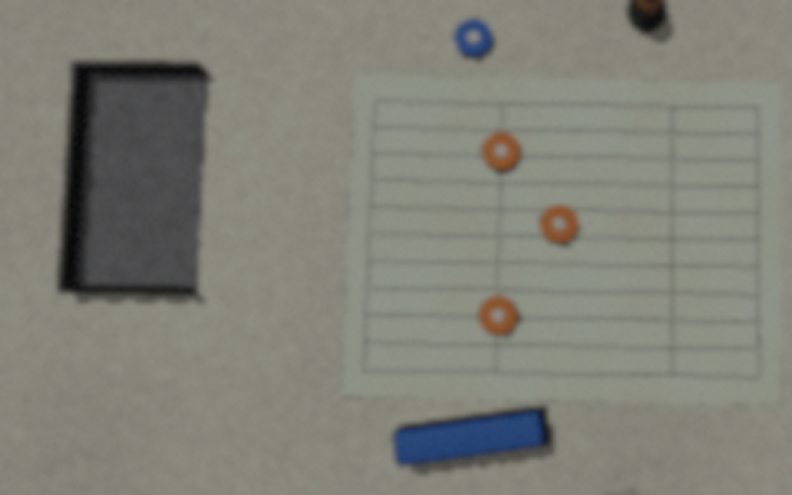

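View pics/crop_scene.png

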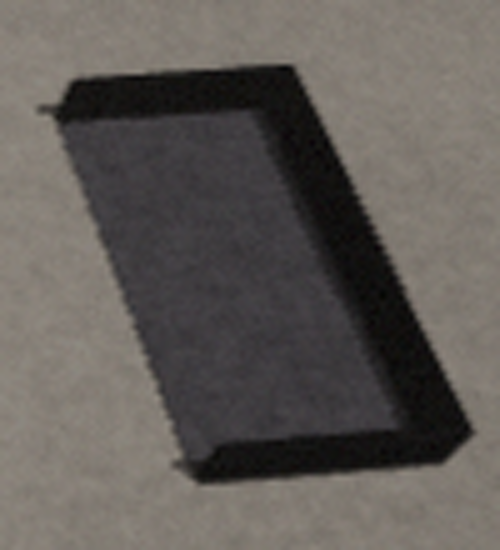

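```bash
python3 - <<'E'
from h import *
t=capture('top'); s=capture('scene')
for n,c,p,z in [('mouth far',t,(142.5,152.7),.03),('mouth near',t,(139.5,218.5),.03),('back far',t,(102.7,149.1),.03),('back near',t,(98.2,217.9),.03),
 ('S mouth near',s,(394.5,166.5),.03),('S mouth far',s,(420,247),.0),('S back near',s,(439,163.3),.03),('S back far',s,(474,236.5),.03),('S floor mouth near',s,(392.5,174.5),0),('S floor mouth far',s,(417,242),0)]:
    print(n,np.round(ray(c,p,z),3))
E
```

```text
mouth far [0.711 0.269 0.03 ]
mouth near [0.512 0.267 0.03 ]
back far [0.72 0.39 0.03]
back near [0.512 0.389 0.03 ]
S mouth near [0.514 0.277 0.03 ]
S mouth far [0.724 0.281 0.   ]
S back near [0.513 0.394 0.03 ]
S back far [0.721 0.393 0.03 ]
S floor mouth near [0.517 0.281 0.   ]
S floor mouth far [0.711 0.279 0.   ]
```

```bash
python3 -m crank '[[0,0,0,-0.124],[0,0,0,-0.124],[0,0,0,-0.124],[0,0,0,-0.124],[0,0,0,-0.124]]' 0.022; python3 -m crank '[[0,0,0,-0.124],[0,0,0,-0.124],[0,0,0,-0.124],[0,0,0,-0.124],[0,0,0,0]]'; python3 -c "
from station import sense
s=sense();print(s['ee_rot'],s['joints'])"
```

```text
time_s: 0.72
tcp_pos: [0.2745, -0.5614, 0.2224]
ee_rot: [[-0.882, 0.471, -0.0], [0.471, 0.882, 0.0], [0.0, 0.0, -1.0]]
wrist_force: [0.4, -0.5, -0.5]
gripper_width: 0.708
time_s: 1.13
tcp_pos: [0.2746, -0.5614, 0.2224]
ee_rot: [[-1.0, -0.002, -0.0], [-0.002, 1.0, 0.0], [0.0, 0.0, -1.0]]
wrist_force: [-0.0, -0.3, 0.3]
gripper_width: 0.331
[[-9.99997778e-01 -2.10433758e-03 -1.28194248e-04]
 [-2.10436712e-03  9.99997759e-01  2.30703270e-04]
 [ 1.27708483e-04  2.30972526e-04 -9.99999965e-01]] [-4.91226074e+01  2.20464155e+01  4.43393266e-01 -3.33063741e-03
 -6.84117792e+01  4.92444039e+01]
```

```bash
python3 -m crank '[[-0.024,0.032,0,0],[-0.024,0.032,0,0],[-0.024,0.032,0,0],[-0.024,0.032,0,0],[-0.024,0.032,0,0]]'; python3 -m crank '[[-0.024,0.032,0,0],[-0.024,0.032,0,0],[-0.024,0.032,0,0],[-0.024,0.032,0,0],[-0.024,0.032,0,0]]';python3 -m crank '[[-0.024,0.032,0,0],[-0.024,0.032,0,0],[-0.024,0.032,0,0],[-0.024,0.032,0,0],[-0.024,0.032,0,0]]'
```

```text
time_s: 1.55
tcp_pos: [0.3952, -0.4, 0.2227]
ee_rot: [[-1.0, 0.004, 0.0], [0.004, 1.0, -0.0], [-0.0, -0.0, -1.0]]
wrist_force: [0.5, -0.1, -0.4]
gripper_width: 0.252
time_s: 1.97
tcp_pos: [0.5154, -0.2396, 0.2228]
ee_rot: [[-1.0, 0.003, 0.0], [0.003, 1.0, -0.0], [-0.0, -0.0, -1.0]]
wrist_force: [0.4, -0.4, 0.3]
gripper_width: 0.257
time_s: 2.38
tcp_pos: [0.6354, -0.0796, 0.2227]
ee_rot: [[-1.0, 0.003, 0.0], [0.003, 1.0, 0.0], [-0.0, 0.0, -1.0]]
wrist_force: [1.0, -0.4, -0.0]
gripper_width: 0.251
```

```bash
python3 -m crank '[[-0.0126,0.027,0,0],[0,0,0.04,0],[0,0,0.04,0],[0,0,0.04,0],[0,0,0.04,0]]'; python3 -m crank '[[0,0,0.02,0],[0,0,0,0]]'; python3 - <<'E'
from h import *
c=capture('scene'); x=c['pixels'][120:290,190:360,::-1]
cv2.imwrite('pics/s1.png',cv2.resize(x,None,fx=3.5,fy=3.5,interpolation=cv2.INTER_CUBIC))
E
```

```text
time_s: 2.8
tcp_pos: [0.6472, -0.054, 0.0612]
ee_rot: [[-1.0, 0.003, 0.001], [0.003, 1.0, 0.0], [-0.001, 0.0, -1.0]]
wrist_force: [0.6, 0.5, -0.4]
gripper_width: 0.253
time_s: 2.97
tcp_pos: [0.6428, -0.0547, 0.0363]
ee_rot: [[-1.0, 0.004, -0.012], [0.004, 1.0, -0.001], [0.012, -0.001, -1.0]]
wrist_force: [-0.8, 0.8, -0.8]
gripper_width: 0.254
```

View pics/s1.png

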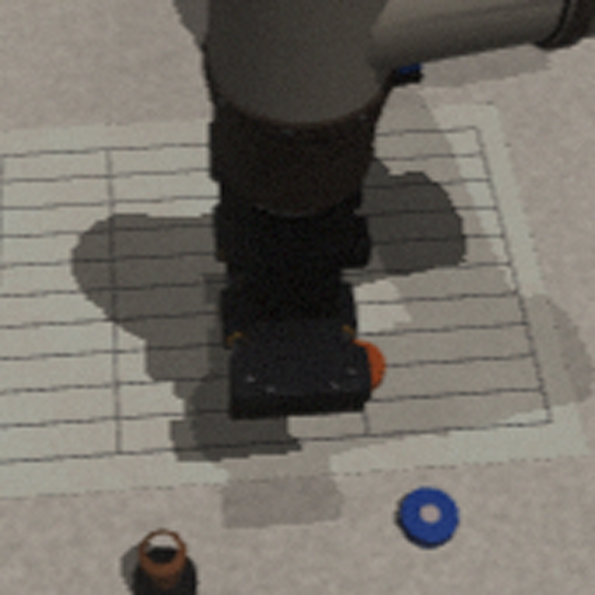

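The scene view shows the fingers behind the orange disc at about (375,365), with blue and the stamp clear. The tilt after the last move is unexpected, so I'll check the joints.

```bash
python3 -c "
from station import sense
s=sense();print(s['joints'],s['joint_velocities'],s['tcp_pos'],s['ee_rot'][:,2],s['effort'],s['wrist_force'])"; python3 -m crank '[[0,0,0,0],[0,0,0,0]]'
```

```text
[ 9.43724157e+00  3.40452735e+01 -7.97730142e+00  3.66328282e-04
 -4.83308287e+01 -9.57436001e+00] [-0.08404284 -3.62122145  4.20068879  1.70541933 -0.41951499  0.63049359] [ 0.64542227 -0.0547139   0.03985539] [-0.00608376 -0.00101606 -0.99998098] [ 3.38643836e-02 -4.32024479e+01  1.39024276e+01  3.06652375e+00
  4.85136278e-02 -1.50353217e-02] [0.37851834 0.03029315 0.95310501]
time_s: 3.18
tcp_pos: [0.6491, -0.0544, 0.0452]
ee_rot: [[-1.0, 0.001, 0.005], [0.001, 1.0, 0.0], [-0.005, 0.0, -1.0]]
wrist_force: [-0.1, -0.7, -0.2]
gripper_width: 0.254
```

```bash
python3 -m crank '[[0,0,0.010,0],[0,0,0.010,0],[0,0,0.010,0],[0,0,0.006,0],[0,0,0,0]]'; python3 -m crank '[[0,0,0,0],[0,0,0,0]]'
```

```text
time_s: 3.6
tcp_pos: [0.6456, -0.0546, 0.0043]
ee_rot: [[-1.0, 0.001, -0.004], [0.001, 1.0, -0.0], [0.004, -0.0, -1.0]]
wrist_force: [0.1, -0.3, -0.1]
gripper_width: 0.251
time_s: 3.77
tcp_pos: [0.6474, -0.0545, 0.0066]
ee_rot: [[-1.0, -0.0, 0.0], [-0.0, 1.0, -0.0], [-0.0, -0.0, -1.0]]
wrist_force: [-0.3, -0.2, 1.0]
gripper_width: 0.252
```

```bash
python3 -m crank '[[0,0.010,0.001,0],[0,0.010,0.001,0],[0,0.010,0,0],[0,0.012,0,0],[0,0.014,0,0]]'; python3 -m crank '[[-0.001,0.015,0,0],[-0.001,0.015,0,0],[-0.001,0.015,0,0],[-0.001,0.015,0,0],[-0.001,0.015,0,0]]'; python3 - <<'E'
from h import *
c=markers()
cv2.imwrite('pics/s2.png',cv2.resize(c['pixels'][100:300,160:480,::-1],None,fx=2.4,fy=2.4))
E
```

```text
time_s: 4.18
tcp_pos: [0.6472, 0.0029, 0.0047]
ee_rot: [[-1.0, -0.0, 0.0], [-0.0, 1.0, 0.0], [-0.0, 0.0, -1.0]]
wrist_force: [0.3, -1.0, 0.2]
gripper_width: 0.257
time_s: 4.6
tcp_pos: [0.6523, 0.0784, 0.0046]
ee_rot: [[-1.0, -0.001, 0.0], [-0.001, 1.0, -0.0], [-0.0, -0.0, -1.0]]
wrist_force: [0.1, -0.4, 0.5]
gripper_width: 0.249
top orange [249.  197.7] 78 [ 0.5809 -0.055 ]
top orange [230.6 225.2] 78 [ 0.497  -0.0014]
scene orange [507.4  24.7] 107 [-0.1254  0.9112]
scene orange [283.7 172.4] 126 [ 0.4974 -0.0009]
scene orange [265.7 201.4] 142 [ 0.5814 -0.055 ]
scene orange [237.5 280.5] 39 [ 0.7725 -0.1326]
```

View pics/s2.png

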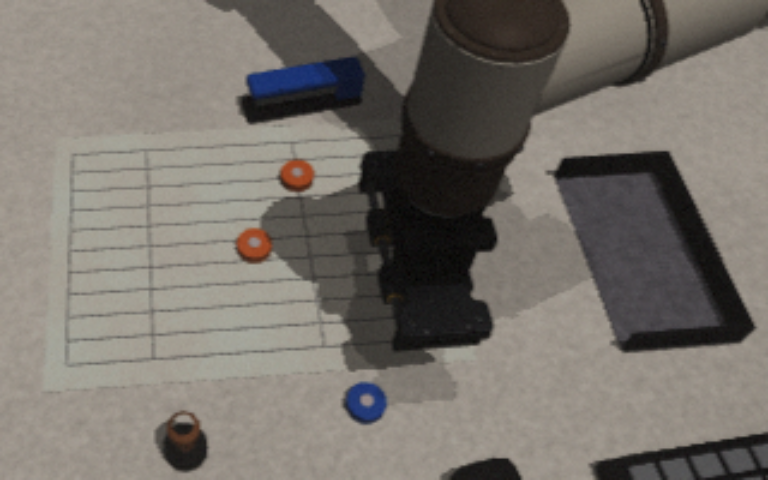

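The pushed disc is hidden behind the gripper at about (440,320), and the other two have not moved. I'll continue the sweep.

```bash
R='x'; python3 -m crank '[[-0.001,0.015,0,0],[-0.001,0.015,0,0],[-0.001,0.015,0,0],[-0.001,0.015,0,0],[-0.001,0.015,0,0]]'; python3 -m crank '[[-0.001,0.015,0,0],[-0.001,0.015,0,0],[-0.001,0.015,0,0],[-0.001,0.015,0,0],[-0.001,0.015,0,0]]'; python3 -m crank '[[-0.001,0.015,0,0],[-0.001,0.015,0,0],[0,0.015,0,0],[0,0.013,0,0],[0,0.010,0,0]]'; python3 -m crank '[[0,0.006,0,0],[0,0.003,0,0],[0,0,0,0]]'; python3 - <<'E'
from h import *
c=markers()
cv2.imwrite('pics/s3.png',cv2.resize(c['pixels'][100:300,160:480,::-1],None,fx=2.4,fy=2.4))
E
```

```text
time_s: 5.12
tcp_pos: [0.6572, 0.1532, 0.0045]
ee_rot: [[-1.0, -0.0, 0.0], [-0.0, 1.0, 0.0], [-0.0, 0.0, -1.0]]
wrist_force: [0.1, 0.2, -0.1]
gripper_width: 0.253
time_s: 5.53
tcp_pos: [0.6622, 0.2282, 0.0045]
ee_rot: [[-1.0, -0.0, -0.0], [-0.0, 1.0, -0.0], [0.0, -0.0, -1.0]]
wrist_force: [0.6, -0.7, -0.3]
gripper_width: 0.251
time_s: 5.95
tcp_pos: [0.6641, 0.2964, 0.0045]
ee_rot: [[-1.0, -0.001, 0.0], [-0.001, 1.0, 0.0], [-0.0, 0.0, -1.0]]
wrist_force: [-0.1, -0.1, 0.1]
gripper_width: 0.253
time_s: 6.2
tcp_pos: [0.6641, 0.3041, 0.0045]
ee_rot: [[-1.0, -0.0, -0.0], [-0.0, 1.0, 0.0], [0.0, 0.0, -1.0]]
wrist_force: [-0.8, -0.7, -0.2]
gripper_width: 0.252
top orange [249.  197.7] 78 [ 0.5809 -0.055 ]
top orange [230.7 225.2] 77 [ 0.4969 -0.0016]
scene orange [283.6 171.8] 113 [ 0.4955 -0.0009]
scene orange [265.6 201.1] 134 [ 0.5806 -0.0551]
scene orange [239.5 279.5] 17 [ 0.7707 -0.1282]
```

View pics/s3.png

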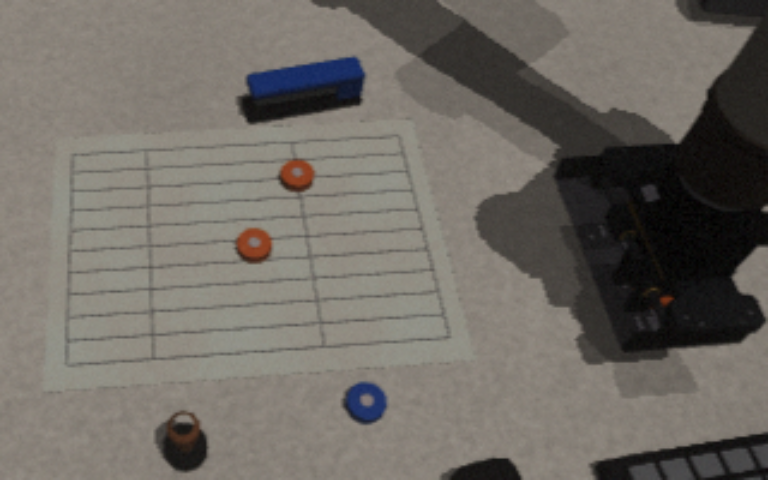

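The disc shows as an orange sliver at about (665,300), inside the tray. I'll back off, rise and go behind the second one.

```bash
python3 -m crank '[[0,-0.015,0,0],[0,-0.015,0,0],[0,0,-0.02,0],[0,0,-0.03,0],[0,0,-0.02,0]]'; python3 -m crank '[[0.01,-0.03,0,0],[0.01,-0.038,0,0],[0.01,-0.038,0,0],[0.01,-0.038,0,0],[0.01,-0.038,0,0]]'; python3 -m crank '[[0.01,-0.038,0,0],[0.01,-0.038,0,0],[0.01,-0.038,0,0],[0.003,-0.038,0,0],[0,-0.030,0,0]]';python3 -m crank '[[0,-0.02,0,0],[0,0,0,0],[0,0,0,0]]'; python3 - <<'E'
from h import *
markers()
E
```

```text
time_s: 6.72
tcp_pos: [0.6649, 0.2711, 0.0765]
ee_rot: [[-1.0, 0.002, 0.001], [0.002, 1.0, -0.0], [-0.001, -0.0, -1.0]]
wrist_force: [-0.1, -0.2, 1.9]
gripper_width: 0.256
time_s: 7.13
tcp_pos: [0.6127, 0.0881, 0.0748]
ee_rot: [[-1.0, 0.001, -0.0], [0.001, 1.0, -0.0], [0.0, -0.0, -1.0]]
wrist_force: [0.5, -0.7, 0.3]
gripper_width: 0.248
time_s: 7.55
tcp_pos: [0.5785, -0.0945, 0.0749]
ee_rot: [[-1.0, 0.003, -0.001], [0.003, 1.0, -0.0], [0.001, -0.0, -1.0]]
wrist_force: [-0.0, -0.2, -0.2]
gripper_width: 0.255
time_s: 7.8
tcp_pos: [0.58, -0.1128, 0.0747]
ee_rot: [[-1.0, 0.004, -0.0], [0.004, 1.0, 0.0], [0.0, 0.0, -1.0]]
wrist_force: [-1.0, 0.2, -0.4]
gripper_width: 0.252
top orange [124.5 168.6] 97 [0.6646 0.3278]
top orange [249.7 199.9] 46 [ 0.5743 -0.0571]
scene orange [507.4  24.7] 107 [-0.1254  0.9112]
scene orange [266.2 201.7] 125 [ 0.5824 -0.0538]
scene orange [432.8 220.1] 144 [0.6634 0.3289]
scene orange [238.1 280.5] 33 [ 0.7727 -0.1314]
```

Disc 1 is at (0.664, 0.328), 35 mm past the tray's open side. Now disc 2.

```bash
python3 -m crank '[[0,0,0.02,0],[0,0,0.02,0],[0,0,0.015,0],[0,0,0.01,0],[0,0,0.004,0]]'; python3 -m crank '[[0,0,0,0],[0,0,0,0],[0,0,0,0]]'
```

```text
time_s: 8.32
tcp_pos: [0.5802, -0.1095, 0.004]
ee_rot: [[-1.0, -0.001, -0.003], [-0.001, 1.0, -0.0], [0.003, -0.0, -1.0]]
wrist_force: [-0.5, 0.5, -1.4]
gripper_width: 0.248
time_s: 8.57
tcp_pos: [0.5821, -0.1102, 0.0066]
ee_rot: [[-1.0, -0.001, 0.002], [-0.001, 1.0, -0.0], [-0.002, -0.0, -1.0]]
wrist_force: [0.3, -0.2, 0.2]
gripper_width: 0.251
```

```bash
python3 -m crank '[[0,0.010,0.001,0],[0,0.010,0.001,0],[0,0.010,0,0],[0,0.012,0,0],[0,0.014,0,0]]'; python3 -m crank '[[-0.001,0.015,0,0],[-0.001,0.015,0,0],[-0.001,0.015,0,0],[-0.001,0.015,0,0],[-0.001,0.015,0,0]]'; python3 -m crank '[[-0.001,0.015,0,0],[-0.001,0.015,0,0],[-0.001,0.015,0,0],[-0.001,0.015,0,0],[-0.001,0.015,0,0]]'; python3 -m crank '[[-0.001,0.015,0,0],[-0.001,0.015,0,0],[-0.001,0.015,0,0],[-0.002,0.015,0,0],[-0.002,0.015,0,0]]'; python3 - <<'E'
from h import *
c=markers()
cv2.imwrite('pics/s4.png',cv2.resize(c['pixels'][100:300,160:480,::-1],None,fx=2.4,fy=2.4))
E
```

```text
time_s: 8.98
tcp_pos: [0.5812, -0.0532, 0.0038]
ee_rot: [[-1.0, -0.0, 0.0], [-0.0, 1.0, -0.0], [-0.0, -0.0, -1.0]]
wrist_force: [0.1, -0.9, 0.9]
gripper_width: 0.253
time_s: 9.4
tcp_pos: [0.5861, 0.0225, 0.0037]
ee_rot: [[-1.0, -0.001, 0.0], [-0.001, 1.0, -0.0], [-0.0, -0.0, -1.0]]
wrist_force: [-1.1, 0.2, 1.1]
gripper_width: 0.253
time_s: 9.82
tcp_pos: [0.5912, 0.0971, 0.0036]
ee_rot: [[-1.0, -0.0, -0.0], [-0.0, 1.0, -0.0], [0.0, -0.0, -1.0]]
wrist_force: [-0.6, -0.5, 0.5]
gripper_width: 0.255
time_s: 10.23
tcp_pos: [0.5983, 0.1721, 0.0035]
ee_rot: [[-1.0, 0.0, -0.0], [0.0, 1.0, -0.0], [0.0, -0.0, -1.0]]
wrist_force: [1.2, -0.6, 1.2]
gripper_width: 0.25
top orange [230.7 225.2] 77 [ 0.4969 -0.0016]
scene orange [507.4  24.7] 107 [-0.1254  0.9112]
scene orange [283.7 172.4] 126 [ 0.4974 -0.0009]
scene orange [432.8 220.1] 144 [0.6634 0.3289]
scene orange [237.9 280.5] 34 [ 0.7726 -0.1318]
```

View pics/s4.png

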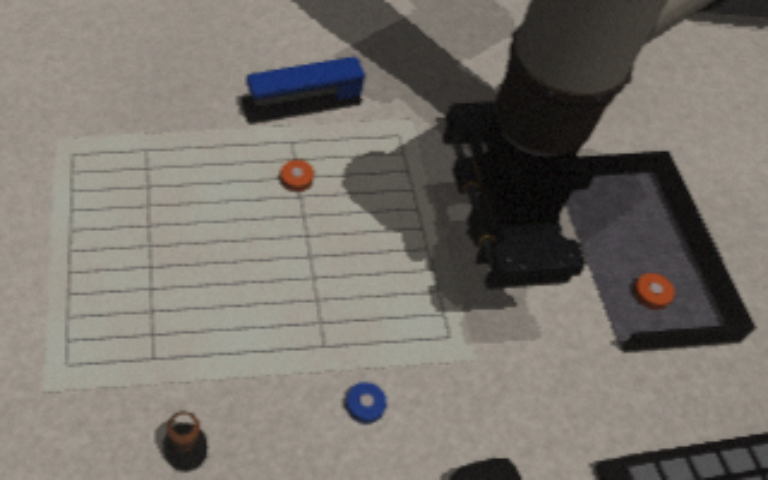

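Disc 1 lies in the tray at (655,290). Disc 2 travels hidden under the gripper. I'll carry on.

```bash
python3 -m crank '[[-0.002,0.015,0,0],[-0.002,0.015,0,0],[-0.002,0.015,0,0],[-0.001,0.015,0,0],[-0.001,0.015,0,0]]'; python3 -m crank '[[-0.001,0.015,0,0],[-0.001,0.013,0,0],[0,0.012,0,0],[0,0.009,0,0],[0,0.006,0,0]]'; python3 -m crank '[[0,0.003,0,0],[0,0,0,0],[0,-0.015,0,0],[0,-0.015,0,0],[0,0,-0.02,0]]'; python3 -m crank '[[0,0,-0.03,0],[0,0,-0.02,0],[0.01,-0.03,0,0],[0.012,-0.038,0,0],[0.012,-0.038,0,0]]'; python3 -m crank '[[0.014,-0.038,0,0],[0.014,-0.038,0,0],[0.014,-0.038,0,0],[0.014,-0.03,0,0],[0.014,-0.02,0,0]]'; python3 - <<'E'
from h import *
markers()
E
```

```text
time_s: 10.75
tcp_pos: [0.6063, 0.2472, 0.0035]
ee_rot: [[-1.0, -0.0, 0.0], [-0.0, 1.0, 0.0], [-0.0, 0.0, -1.0]]
wrist_force: [0.4, 0.6, -0.2]
gripper_width: 0.253
time_s: 11.17
tcp_pos: [0.608, 0.3019, 0.0035]
ee_rot: [[-1.0, -0.001, 0.0], [-0.001, 1.0, 0.0], [-0.0, 0.0, -1.0]]
wrist_force: [0.1, 0.7, 0.6]
gripper_width: 0.249
time_s: 11.58
tcp_pos: [0.6046, 0.2677, 0.0193]
ee_rot: [[-1.0, 0.005, -0.01], [0.005, 1.0, -0.006], [0.01, -0.006, -1.0]]
wrist_force: [-0.5, -0.6, -0.5]
gripper_width: 0.253
time_s: 12.0
tcp_pos: [0.5732, 0.1651, 0.0739]
ee_rot: [[-1.0, 0.0, 0.0], [0.0, 1.0, 0.0], [-0.0, 0.0, -1.0]]
wrist_force: [0.6, -0.8, -0.5]
gripper_width: 0.254
time_s: 12.42
tcp_pos: [0.5017, -0.0006, 0.0736]
ee_rot: [[-1.0, 0.004, -0.001], [0.004, 1.0, -0.0], [0.001, -0.0, -1.0]]
wrist_force: [0.8, -0.8, 0.3]
gripper_width: 0.255
top orange [124.5 168.6] 97 [0.6646 0.3278]
top orange [123.2 186.7] 97 [0.6087 0.328 ]
scene orange [507.5  24.7] 106 [-0.1257  0.9117]
scene orange [286.6 172.5] 59 [0.4983 0.0065]
scene orange [424.4 199.9] 133 [0.6069 0.3292]
scene orange [432.9 220.1] 142 [0.6634 0.3293]
scene orange [239.1 280.3] 23 [ 0.7723 -0.1292]
```

Disc 2 is in at (0.608, 0.328). For disc 3 I'll turn the tool about 10° and push diagonally from (0.4965, −0.001) to about (0.557, 0.33).

```bash
python3 -m crank '[[0.008,-0.030,0,0],[0.007,-0.024,0,0],[0,0,0,0.09],[0,0,0,0.09],[0,0,0,0]]'; python3 -m crank '[[0,0,0.02,0],[0,0,0.02,0],[0,0,0.015,0],[0,0,0.01,0],[0,0,0.003,0]]'; python3 -m crank '[[0,0,0,0],[0,0,0,0],[0,0,0,0]]'; python3 - <<'E'
from h import *
c=markers()
s=sense();print(s['tcp_pos'],s['ee_rot'])
p=np.array([.4965,-.001]);y=s['ee_rot'][:2,1];d=p-s['tcp_pos'][:2];print('along',d@y,'side(tool x)',d@s['ee_rot'][:2,0])
E
```

```text
time_s: 12.93
tcp_pos: [0.4887, -0.0516, 0.0737]
ee_rot: [[-0.983, 0.182, 0.0], [0.182, 0.983, 0.0], [-0.0, 0.0, -1.0]]
wrist_force: [0.7, 0.1, -0.2]
gripper_width: 0.253
time_s: 13.35
tcp_pos: [0.4879, -0.0508, 0.004]
ee_rot: [[-0.984, 0.177, -0.003], [0.177, 0.984, -0.001], [0.003, -0.001, -1.0]]
wrist_force: [-0.2, 1.0, 0.8]
gripper_width: 0.253
time_s: 13.6
tcp_pos: [0.4898, -0.0503, 0.0063]
ee_rot: [[-0.984, 0.178, 0.002], [0.178, 0.984, 0.0], [-0.002, 0.001, -1.0]]
wrist_force: [0.6, -0.8, -0.0]
gripper_width: 0.25
top orange [124.5 168.6] 98 [0.6648 0.3278]
top orange [123.2 186.6] 96 [0.6088 0.3282]
scene orange [507.5  24.7] 106 [-0.1257  0.9117]
scene orange [284.5 172. ] 97 [0.4961 0.0015]
scene orange [424.5 200. ] 133 [0.6071 0.3294]
scene orange [432.9 220.1] 142 [0.6634 0.3293]
scene orange [239.3 280.1] 23 [ 0.7721 -0.1288]
[ 0.48977544 -0.05031461  0.00636152] [[-9.83924819e-01  1.78573872e-01  1.82312354e-03]
 [ 1.78574827e-01  9.83926263e-01  3.73745442e-04]
 [-1.72707796e-03  6.93301386e-04 -9.99998268e-01]]
along 0.04972276995548624 side(tool x) 0.002189890636693691
```

```bash
python3 -m crank '[[0.002,0.010,0.001,0],[0,0.010,0.001,0],[0,0.010,0,0],[0,0.012,0,0],[0,0.014,0,0]]'; python3 -m crank '[[0,0.015,0,0],[0,0.015,0,0],[0,0.015,0,0],[0,0.015,0,0],[0,0.015,0,0]]'; python3 -m crank '[[0,0.015,0,0],[0,0.015,0,0],[0,0.015,0,0],[0,0.015,0,0],[0,0.015,0,0]]'; python3 - <<'E'
from h import *
c=markers()
cv2.imwrite('pics/s5.png',cv2.resize(c['pixels'][100:300,160:480,::-1],None,fx=2.4,fy=2.4))
E
```

```text
time_s: 14.12
tcp_pos: [0.4974, 0.0064, 0.0036]
ee_rot: [[-0.984, 0.179, 0.0], [0.179, 0.984, -0.0], [-0.0, -0.0, -1.0]]
wrist_force: [-0.7, 0.5, 0.8]
gripper_width: 0.254
time_s: 14.53
tcp_pos: [0.5108, 0.0807, 0.0036]
ee_rot: [[-0.984, 0.178, 0.0], [0.178, 0.984, -0.0], [-0.0, -0.0, -1.0]]
wrist_force: [0.4, -0.1, 0.6]
gripper_width: 0.254
time_s: 14.95
tcp_pos: [0.5243, 0.1541, 0.0036]
ee_rot: [[-0.984, 0.179, -0.0], [0.179, 0.984, -0.0], [0.0, -0.0, -1.0]]
wrist_force: [-0.1, -1.5, 0.7]
gripper_width: 0.251
top orange [124.5 168.6] 97 [0.6646 0.3278]
top orange [123.1 186.6] 94 [0.609  0.3285]
scene orange [507.5  24.7] 106 [-0.1257  0.9117]
scene orange [424.4 200. ] 132 [0.6071 0.3293]
scene orange [432.9 220.1] 143 [0.6635 0.3292]
scene orange [238.3 280.5] 30 [ 0.7727 -0.1308]
```

View pics/s5.png

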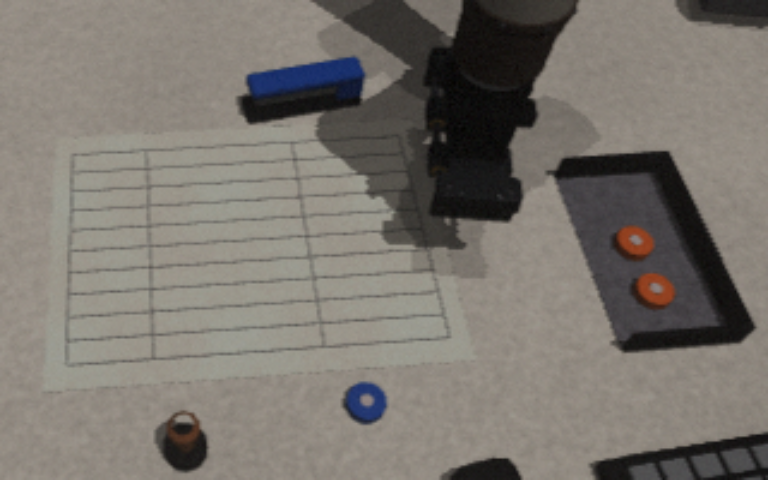

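Two discs are in the tray at (635,243) and (655,290), and the third is under the gripper. I'll finish the sweep, then withdraw upward.

```bash
python3 -m crank '[[0,0.015,0,0],[0,0.015,0,0],[0,0.015,0,0],[0,0.015,0,0],[0,0.015,0,0]]'; python3 -m crank '[[0,0.015,0,0],[0,0.015,0,0],[0,0.015,0,0],[0,0.012,0,0],[0,0.010,0,0]]'; python3 -m crank '[[0,0.007,0,0],[0,0.004,0,0],[0,0,0,0],[0,-0.015,0,0],[0,-0.015,0,0]]'; python3 -m crank '[[0,0,-0.02,0],[0,0,-0.03,0],[0,0,-0.03,0],[0,-0.038,0,0],[0,-0.038,0,0]]'; python3 -m crank '[[0,-0.038,-0.01,0],[0,-0.038,-0.01,0],[0,-0.03,-0.01,0],[0,0,0,0],[0,0,0,0]]'; python3 - <<'E'
from h import *
for n in('top','scene'):
    c=capture(n)
    for b in blobs(c,*OR,.011): print(n,'or',*b)
    for b in blobs(c,*BL,.011): print(n,'blue',*b)
    cv2.imwrite(f'pics/end_{n}.png',c['pixels'][...,::-1])
E
```

```text
time_s: 15.47
tcp_pos: [0.5379, 0.2281, 0.0035]
ee_rot: [[-0.984, 0.179, 0.0], [0.179, 0.984, 0.0], [-0.0, 0.0, -1.0]]
wrist_force: [0.1, -0.1, 0.2]
gripper_width: 0.256
time_s: 15.88
tcp_pos: [0.5497, 0.2939, 0.0035]
ee_rot: [[-0.984, 0.178, 0.0], [0.178, 0.984, 0.0], [-0.0, 0.0, -1.0]]
wrist_force: [0.3, -0.5, 0.4]
gripper_width: 0.256
time_s: 16.3
tcp_pos: [0.5458, 0.2732, 0.0034]
ee_rot: [[-0.984, 0.179, -0.0], [0.179, 0.984, 0.0], [0.0, -0.0, -1.0]]
wrist_force: [0.2, -1.0, 0.6]
gripper_width: 0.251
time_s: 16.72
tcp_pos: [0.5334, 0.1989, 0.0858]
ee_rot: [[-0.984, 0.177, 0.004], [0.177, 0.984, 0.003], [-0.004, 0.004, -1.0]]
wrist_force: [0.7, -0.7, -1.4]
gripper_width: 0.251
time_s: 17.13
tcp_pos: [0.5129, 0.0922, 0.1144]
ee_rot: [[-0.983, 0.183, 0.001], [0.183, 0.983, 0.001], [-0.001, 0.001, -1.0]]
wrist_force: [-0.2, 0.1, 0.3]
gripper_width: 0.256
top or [124.5 168.6] 97 [0.6646 0.3278]
top or [123.3 186.7] 98 [0.6086 0.3279]
top or [120.7 200.6] 37 [0.566 0.333]
top blue [223.2 141.5] 52 [0.7545 0.0278]
top blue [422.9 148.9] 620 [ 0.7405 -0.5875]
top blue [  2.4 176.8] 20 [0.6333 0.6996]
top blue [221.9 261.9] 441 [0.3883 0.0217]
scene or [507.4  24.6] 108 [-0.1258  0.9114]
scene or [416.9 182.6] 122 [0.5548 0.3288]
scene or [424.4 200. ] 133 [0.6071 0.3292]
scene or [432.9 220.1] 142 [0.6634 0.3293]
scene or [238.7 280.3] 27 [ 0.7724 -0.13  ]
scene blue [286.4 131. ] 368 [0.3534 0.025 ]
scene blue [312.1 267.1] 170 [0.7559 0.0277]
```

View pics/end_scene.png

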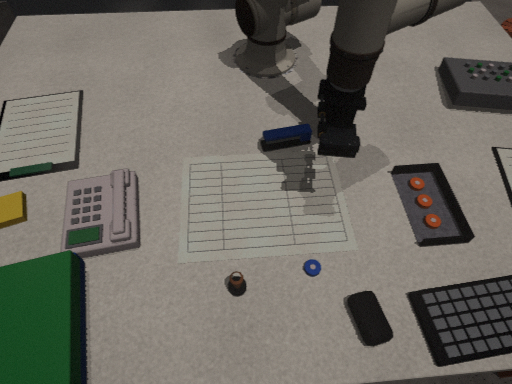

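View pics/end_top.png

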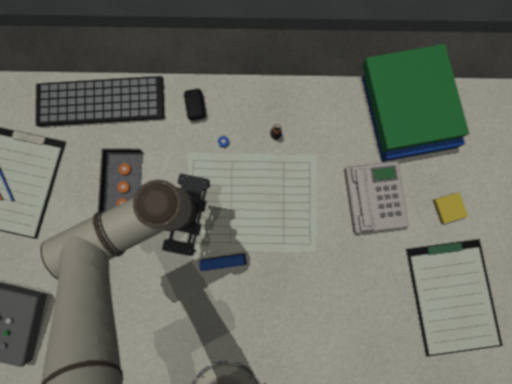

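The scene view shows all three orange discs in a row in the tray at (417,183), (424,200) and (433,220). Blue, the stamp and the phone have not moved. The stapler's mask is slightly smaller in the arm's shadow, but its outline is the same. The arm is clear and still.

```bash
python3 -c "
from station import finish_job
print(finish_job())"
```

```text
the job is handed in; nothing more can be done
None
```

All three orange markers are in the tray, and I handed the job in at about 17 s of the 64 s allowed. I swept them in one at a time, with the disc held between slightly opened fingertips. None was picked up or lifted.

**Markers:** in the last images their centres are at about (0.664, 0.328), (0.608, 0.328) and (0.555, 0.329). The tray's open front is at y ≈ 0.277, so each is about 50 mm past it, where 16 mm is needed. Each is also well clear of the walls. For the third marker I used the scene camera, because the arm partly hid it in the top view.

**Objects left alone:** the blue marker measured within 1–2 mm of where it started. The stamp and telephone looked unmoved in both pictures, but I did not re-measure them.

**Stapler:** the top view put it within about 1 mm of its start. The scene view read about 5 mm off, and I put that down to the arm's shadow on it, since its outline looked the same.

**Arm:** it was stopped about 0.11 m above the desk and touching nothing when I handed in.

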